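# Pack two slant-cut cheese blocks in a tray

### The arm

A 7-joint arm with a two-finger parallel gripper is mounted at the origin on the work surface. World frame = base frame: x ahead of the robot, y to its left, z up, the work surface at z = 0. Lengths are in m, angles in rad, forces in N, time in s.
With the tool pointing down it reaches from about 0.375 to 0.925 m from the base axis. Payload 3.1 kg.
Tool frame: the origin (TCP) lies on the centre line of the jaws, within the pads' length; the fingertips stand 14 mm ahead of it and the grasp point (between the pads) lies 5 mm behind it (bot.tcp_to_tips is the distance from the TCP to the fingertips, in m); x points along the fingers, y is the direction in which the jaws open and shut, and the axes are right-handed (so a half turn about x gives the same grasp; the last joint's range is limited). The gripper opens to 85 mm and grips with 20 to 120 N. Pads are 22 mm wide; open, the fingers measure 114 mm over their backs; the gripper's body (76 mm by 85 mm) begins 54 mm behind the grasp point. The pads swing forward as they close: fully open they stand 13 mm farther back than shut.
Start: joints at [1.065, 0.383, 0.044, 1.598, -0.018, 1.161, -0.05], TCP at [0.258, -0.597, 0.245] pointing down, gripper open.
Joint ranges: [-2.61, 2.61], [-0.41, 2.15], [-1.48, 1.57], [0, 2.5], [-1.57, 4.71], [0.05, 1.97], [-2.85, 2.85]. Speed limits (rad/s): [2.79, 2.79, 3.14, 3.14, 3.14, 3.14, 3.14].

### API

Orientations are given as [roll, pitch, yaw] about the fixed x, y, z axes, in that order (R = Rz(yaw) Ry(pitch) Rx(roll)).
In Python, from plant import telemetry, cams, bot gives the robot as it stands. The module is installed in compiled form; this text tells all that it offers.
- The arm moves only by the tool arm_command, never from a script. Its argument "motion" is a list of rows, each an object with "gripper": the closure, from -1 (fully open) to 1 (shut), so that 0 is half open; "dp": the shift along the world's x, y, z in m, a list of three; "twist": the turn, a rotation vector about the world's x, y, z in rad, a list of three. In form: [{"gripper": gripper, "dp": [dx, dy, dz], "twist": [ax, ay, az]}, ...]. A call has 1 to 20 rows; each row is the pose to reach, as a shift and turn from the pose measured when the call began; what a row does not reach only later rows make up. A row lasts 1/10 s, in which the tool goes at most 50 mm and 8.59 degrees, less where a joint would pass 70% of its speed; a pose out of reach is approached as far as the arm can. A call with a gripper value outside its range is refused whole. The fingers move at their own pace and stop on an object; "squeeze" is the grip in N (left out, the last holds). Time passes only in rows, so rows that repeat a pose let the fingers close. It gives the time, the measured TCP pose, the force and the opening at its end, in the units of the state.
- telemetry.get_obs(): the state, without advancing time (a new reading comes with each control period).
- cams.get_image(name): name is "side" or "top"; returns a dict with "pixels" (400x640x3 uint8, red, green, blue), "range_z" (400x640 float32, m along the optical axis (not along the pixel's ray), 0 where there is no reading), "K" (3x3 intrinsics, pixels), "pose" (4x4, takes a point from camera to world coordinates). Camera axes: x right, y up, looking along -z (the intrinsics and any distortion apply to the point x, -y, -z); pixel columns grow to the right and rows downward; lengths in m; the calibration is good to about 2 mm. A picture is of the moment at which its call begins.
- bot.job_done(): hands the job in, once; it reports no verdict.
The state is a dict: "clock": time; "joints": joint angles; "dq": joint speeds; "tau": joint torques, N m; "tcp_pos": TCP position; "tcp_rot": TCP orientation; "ft_force": force on the tool from outside, world axes, zero at the start; "torque": the same for the moment, N m; "opening": finger opening in m.
Only numpy, scipy, OpenCV 4.12 (cv2) and the standard library are available. Lean on these libraries where they do the work, as an engineer would, in place of code of your own. Each camera call takes 0.05 s, during which the arm holds its last target. There are 200 camera calls.

### The job

Pack the two slant-cut cheese blocks into the low steel tray, turned head to tail so that their slanted ends face each other and both lie flat on the tray's floor inside its rim; they fit no other way. Leave the two loose square-ended blocks on the table where they are.

Things in the scene. Friction and masses are not known exactly. Their poses are not given: they have to be found in the camera images.
- slant_a_mid (a point): Slant-cut pale cheese block, loose, 45 mm high, 0.27 kg. From above: right-angled trapezium. Point: mid-height, mid-width, middle of centre line; z up, +x towards the slanted end (mm below). Square end x -50; longer side (130) at y +29, x -50 to 80; shorter side (70) at y -29, x -50 to 20. Grip its 58 mm width here, upper half. Either slant-cut block may go in either half of the tray.
- slant_b_mid (a point): Slant-cut pale cheese block, loose, 45 mm high, 0.27 kg. From above: right-angled trapezium. Point: mid-height, mid-width, middle of centre line; z up, +x towards the slanted end (mm below). Square end x -50; longer side (130) at y +29, x -50 to 80; shorter side (70) at y -29, x -50 to 20. Grip its 58 mm width here, upper half. Identical to the other, not mirrored.
- slant_a_cut (a point): The middle of the slanted upright face of the first slant-cut block, half-way up: 50 mm from its mid point along its +x.
- slant_b_cut (a point): The middle of the slanted upright face of the second slant-cut block, half-way up: 50 mm from its mid point along its +x.
- tray_in (a point): Low fixed dark steel tray, inside 230 (x) x 80 mm (y); point: centre of its inner floor, 4 mm above the table. Rim 4 mm wide, top 7 mm above the inner floor: keep fingertips higher. The blocks nest with square ends outward: one mid point at x -55 mm, its +x along the tray's +x, the other at x +55 mm, its +x along the tray's -x, both at y 0; to spare 30 mm in length, 22 in width.
- square_a_mid (a point): Pale yellow square-ended (plain rectangular) cheese block, 105 x 58 x 45 mm high, loose on the table; a bystander to leave alone. This point is its centre; x runs along its 105 mm.
- square_b_mid (a point): Pale yellow square-ended (plain rectangular) cheese block, 105 x 58 x 45 mm high, loose on the table; a bystander to leave alone. This point is its centre; x runs along its 105 mm.
Mind the look-alikes: they are no part of the job. What is shaped like the part that bears slant_a_mid but black or green is not meant.

How it is judged:
At the end, for the whole second after the job is handed in: Both slant-cut blocks lie flat (within 2 degrees and 2.5 mm of seated height) on the tray's floor, each mid point within 75 mm along and 20 mm across of the tray's centre, the middles of their slanted faces less than 50 mm apart, and stay so (x of slant_a_mid in the frame of tray_in between -0.075 and 0.075 m and y of slant_a_mid in the frame of tray_in between -0.02 and 0.02 m and z of slant_a_mid in the frame of tray_in between 0.02 and 0.025 m and angle between each of slant_a_mid, slant_b_mid's own z axis and vertical below 0.035 rad and x of slant_b_mid in the frame of tray_in between -0.075 and 0.075 m and y of slant_b_mid in the frame of tray_in between -0.02 and 0.02 m and z of slant_b_mid in the frame of tray_in between 0.02 and 0.025 m and horizontal distance between slant_a_cut and slant_b_cut below 0.05 m); the robot touches nothing.
It fails at once if a square-ended block is moved more than 30 mm (distance of any of square_a_mid, square_b_mid from where it was at the start of the episode above 0.03 m).
It also fails if it takes over 64 s, if anything falls off the work surface, if the arm or the gripper's body presses on something with over 40 N, if the wrist force passes 120 N, or if a joint passes its speed limit or range.

## Working session

There is one attempt and no reset: what is moved stays moved. The work goes in short steps, Python scripts to look and compute and a tool call to move; the robot and the scene stay as the last step left them, time stands still between calls to the robot, and variables do not carry over. Pictures are saved under pics/ and viewed, about 8 in all and at most 12, crops included, and the job is handed in when it is done.

Besides the shell and the picture viewer there is one more tool, called in YAML: its name, and indented under it one key for each argument. arm_command: Moves the arm, as the interface text tells. Its arguments: {"type":"object","properties":{"motion":{"type":"array"},"squeeze":{"type":"number"}},"required":["motion"]}

```bash
mkdir -p pics
python3 - <<'E'
from plant import telemetry, cams, bot
import cv2,numpy as np
for n in ("top","side"):
    d=cams.get_image(n); np.savez(f"{n}0.npz",**d)
    cv2.imwrite(f"pics/{n}0.png",d["pixels"][:,:,::-1]); print(n,d["K"].round(1).tolist(),d["pose"].round(3).tolist(),[k for k in d])
print(telemetry.get_obs())
E
```

```text
top [[427.2, 0.0, 329.1], [0.0, 427.2, 197.6], [0.0, 0.0, 1.0]] [[-0.021, 0.983, -0.182, 0.294], [-1.0, -0.024, -0.015, -0.078], [-0.019, 0.181, 0.983, 1.14], [0.0, 0.0, 0.0, 1.0]] ['pixels', 'range_z', 'K', 'pose']
side [[491.5, 0.0, 315.8], [0.0, 491.5, 203.6], [0.0, 0.0, 1.0]] [[-0.997, 0.059, -0.039, 0.466], [-0.07, -0.776, 0.627, 0.66], [0.007, 0.628, 0.778, 0.94], [0.0, 0.0, 0.0, 1.0]] ['pixels', 'range_z', 'K', 'pose']
{'clock': 0.1, 'joints': array([ 1.06519738,  0.38374224,  0.04383834,  1.59941295, -0.01791582,
        1.16117836, -0.04991337]), 'dq': array([ 0.00142928, -0.00164323,  0.00296397, -0.00375896, -0.00027575,
        0.00056562, -0.00029243]), 'tau': array([ 2.49696895e-03, -4.34728396e+01,  1.02905676e+00, -2.50453234e+01,
        1.08592960e-02,  5.47134274e-03,  1.25814985e-06]), 'tcp_pos': array([ 0.25746591, -0.59595079,  0.2440217 ]), 'tcp_rot': array([-1.52450224,  1.56844783,  2.02494803]), 'ft_force': array([-0.0458189 , -0.22375104, -0.30716873]), 'torque': array([-0.00396227,  0.00258089, -0.01580792]), 'opening': 0.0855412833477499}
```

View pics/top0.png

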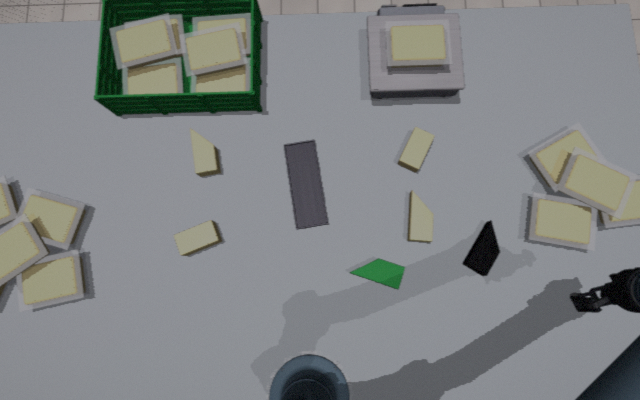

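The top view shows slant-cut pale blocks at about (204,153) and (420,217). The square-ended ones are at (197,237) and (416,149). The dark tray is at (306,184), and the green (380,273) and black (483,249) pieces are look-alikes. Next I measure them and check an enlarged crop.

```bash
cat > h.py <<'E'
import numpy as np,cv2
def cloud(d):
    K,T,z=d["K"],d["pose"],d["range_z"]; v,u=np.mgrid[:z.shape[0],:z.shape[1]]
    P=np.stack([(u-K[0,2])/K[0,0]*z,-(v-K[1,2])/K[1,1]*z,-z],-1)
    return P@T[:3,:3].T+T[:3,3]
def ray(d,uv,h):
    K,T=d["K"],d["pose"]; uv=np.atleast_2d(uv).astype(float)
    r=np.c_[(uv[:,0]-K[0,2])/K[0,0],-(uv[:,1]-K[1,2])/K[1,1],-np.ones(len(uv))]@T[:3,:3].T
    return T[:3,3]+r*((h-T[2,3])/r[:,2])[:,None]
def comps(d,mask,amin=150):
    n,l,s,c=cv2.connectedComponentsWithStats(mask.astype(np.uint8))
    return [(l==i,c[i],s[i,4]) for i in range(1,n) if s[i,4]>amin]
def cheese(d):
    hsv=cv2.cvtColor(d["pixels"],cv2.COLOR_RGB2HSV); return (hsv[...,0]>18)&(hsv[...,0]<36)&(hsv[...,1]>45)&(hsv[...,2]>90)
E
python3 - <<'E'
from h import *
for n in ("top","side"):
    d=dict(np.load(n+"0.npz")); P=cloud(d); hsv=cv2.cvtColor(d["pixels"],cv2.COLOR_RGB2HSV)
    if n=="top": print("hsv",hsv[153,204],hsv[217,420],hsv[184,306],hsv[200,350],"z",P[153,204],P[184,306],P[200,350])
    print(n)
    top=cheese(d)&(P[...,2]>.035)&(P[...,2]<.055)
    for m,c,a in comps(d,top):
        if abs(P[m][:,1].mean()+.05)>.45: continue
        cs,_=cv2.findContours(m.astype(np.uint8),0,1); k=max(cs,key=cv2.contourArea)
        ap=cv2.approxPolyDP(k,3.,True)[:,0]; W=ray(d,ap,.045)
        print(c.round(),a,"z",P[m][:,2].mean().round(4),P[m][:,2].std().round(4),"poly",(W[:,:2]*1000).round().tolist(),"len",(np.linalg.norm(W-np.roll(W,-1,0),axis=1)*1000).round())
    tr=(hsv[...,2]<120)&(P[...,2]<.03)&(P[...,2]>-.02)&(abs(P[...,0]-.5)<.15)&(abs(P[...,1]+.03)<.12)
    for m,c,a in comps(d,tr,800):
        cs,_=cv2.findContours(m.astype(np.uint8),0,1); k=max(cs,key=cv2.contourArea)
        b=cv2.boxPoints(cv2.minAreaRect(ray(d,k[:,0],.011)[:,:2].astype(np.float32)))
        print("tray",c.round(),a,(b*1000).round().tolist(),(b.mean(0)*1000).round(1), P[m][:,2].mean())
d=np.load("top0.npz")["pixels"][110:300,160:520,::-1]
cv2.imwrite("pics/crop0.png",cv2.resize(d,None,fx=2.2,fy=2.2,interpolation=cv2.INTER_CUBIC))
E
```

```text
hsv [ 28  40 159] [ 29  35 159] [123  30  84] [109  14 149] z [0.62579009 0.27050023 0.04457968] [0.54283864 0.00117938 0.00473943] [ 4.96596942e-01 -1.17286116e-01 -2.70778267e-04]
top
[224.  25.] 321 z 0.05 0.0021 poly [[931.0, 165.0], [1020.0, 169.0], [1012.0, 300.0], [990.0, 296.0], [1014.0, 183.0]] len [ 90. 131.  22. 116.  86.]
[222.  77.] 420 z 0.0504 0.002 poly [[876.0, 167.0], [845.0, 297.0], [803.0, 298.0], [829.0, 285.0], [823.0, 271.0], [850.0, 186.0], [847.0, 169.0], [802.0, 166.0]] len [134.  41.  29.  15.  89.  17.  44.  74.]
tray [306. 187.] 2652 [[418.0, 30.0], [431.0, -59.0], [662.0, -26.0], [650.0, 63.0]] [540.3   2.1] 0.004303620316567933
side
[276. 132.] 429 z 0.0455 0.0022 poly [[681.0, -295.0], [613.0, -259.0], [625.0, -273.0], [606.0, -271.0], [604.0, -294.0], [594.0, -249.0], [574.0, -285.0], [586.0, -303.0], [585.0, -269.0], [606.0, -313.0], [655.0, -341.0]] len [77. 19. 19. 23. 46. 41. 22. 34. 49. 57. 53.]
[352. 137.] 595 z 0.0454 0.0021 poly [[507.0, -278.0], [392.0, -261.0], [379.0, -319.0], [446.0, -326.0]] len [116.  59.  67.  77.]
[ 59. 307.] 834 z 0.0517 0.0016 poly [[1004.0, 164.0], [1021.0, 170.0], [1009.0, 298.0], [977.0, 294.0]] len [ 18. 128.  32. 132.]
[151. 306.] 1703 z 0.0517 0.0015 poly [[793.0, 161.0], [862.0, 163.0], [835.0, 285.0], [845.0, 296.0], [792.0, 292.0]] len [ 69. 125.  15.  53. 132.]
[244. 337.] 1502 z 0.0456 0.0019 poly [[580.0, 239.0], [647.0, 248.0], [695.0, 313.0], [574.0, 294.0]] len [ 68.  80. 122.  55.]
[362. 351.] 1591 z 0.0457 0.0017 poly [[394.0, 230.0], [444.0, 250.0], [405.0, 344.0], [356.0, 324.0]] len [ 54. 102.  53. 101.]
[117. 383.] 1643 z 0.0517 0.0015 poly [[797.0, 349.0], [885.0, 359.0], [880.0, 412.0], [794.0, 406.0]] len [89. 54. 86. 57.]
tray [302. 235.] 3345 [[418.0, 38.0], [432.0, -59.0], [660.0, -26.0], [647.0, 70.0]] [539.2   5.5] 0.005590601844292731
```

View pics/side0.png

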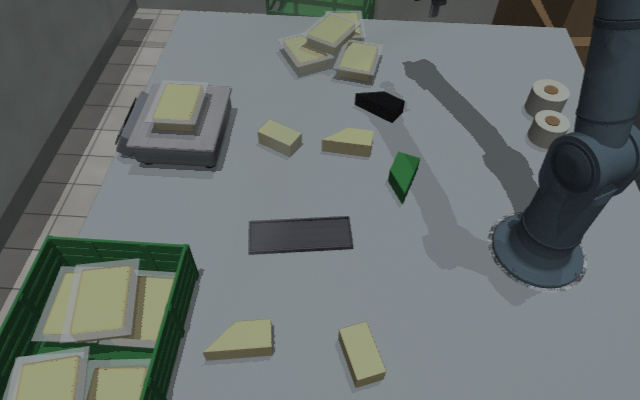

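View pics/crop0.png

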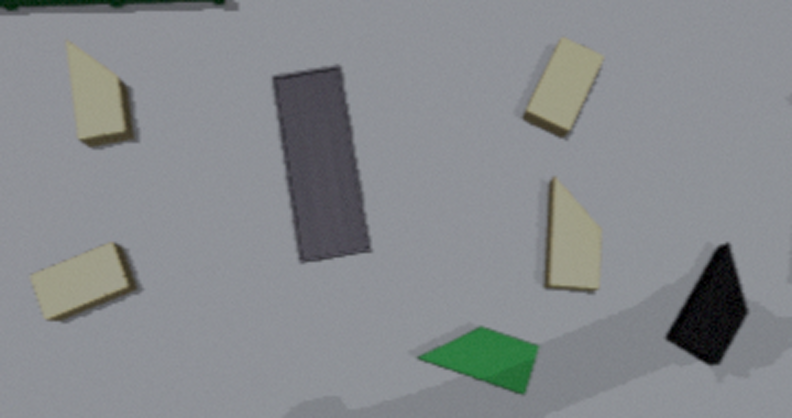

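The side view (slants at (244,337) and (352,137), tray at (302,235)) and the enlarged crop agree. The trapezia at top (204,153) and (420,217) are the only pale slant-cut blocks. The pale pieces at (197,237) and (416,149) are rectangles, and the other two trapezia are green and black. Next I refine the corners with a looser saturation threshold.

```bash
cat >> h.py <<'E'
def slants(d,box=None):
    """pose of each pale trapezium from its top face: centroid + long-side direction"""
    P=cloud(d); hsv=cv2.cvtColor(d["pixels"],cv2.COLOR_RGB2HSV); out=[]
    m0=(hsv[...,0]>18)&(hsv[...,0]<36)&(hsv[...,1]>20)&(P[...,2]>.036)&(P[...,2]<.062)&(P[...,0]>.3)&(P[...,0]<.73)&(abs(P[...,1])<.45)
    m0=cv2.morphologyEx(m0.astype(np.uint8),cv2.MORPH_OPEN,np.ones((3,3)))
    for m,c,a in comps(d,m0,200):
        h=np.median(P[m][:,2]); k=max(cv2.findContours(m.astype(np.uint8),0,1)[0],key=cv2.contourArea)
        h=.049 if h>.0475 else .045
        W=(ray(d,k[:,0],h)[:,:2]*1000).astype(np.float32)
        hull=cv2.convexHull(W)
        for e in range(3,30):
            q=cv2.approxPolyDP(hull,e,True)[:,0]
            if len(q)<=4: break
        L=np.linalg.norm(q-np.roll(q,-1,0),axis=1)
        M=cv2.moments(hull); cen=np.array([M["m10"],M["m01"]])/M["m00"]
        out.append((c.round(),a,np.median(P[m][:,2]).round(4),q.round().tolist(),L.round(),cen.round(1),P[m][:,:2].mean(0).round(4)*1000,hull,q,L))
    return out
E
python3 - <<'E'
from h import *
for n in ("top","side"):
    d=dict(np.load(n+"0.npz")); print(n)
    for o in slants(d):
        print(*o[:7])
        q,L=o[8],o[9]
        if len(q)==4 and L.max()>1.0 :
            i=L.argmax(); e=(q[(i+1)%4]-q[i]); mid=q.mean(0)
            # far tip = end of long side whose other adjacent edge is the slant (longer)
            s=1 if L[(i+1)%4]>L[(i-1)%4] else -1
            x=s*e/L[i]; y=np.array([-x[1],x[0]])
            cen=o[5]; side=np.dot(q[i]-cen,y)
            # trapezium centroid in block frame: compute
            T=np.array([[-50,29],[80,29],[20,-29],[-50,-29]],np.float32); M=cv2.moments(T); g=np.array([M["m10"],M["m01"]])/M["m00"]
            print("   yaw deg",np.degrees(np.arctan2(x[1],x[0])).round(1),"y-side",side.round(),"mid",(cen-g[0]*x-g[1]*y).round(1),"g",g.round(1),"mid by sq end", ((q[i] if s>0 else q[(i+1)%4])+50*x-29*y).round(1))
E
```

```text
top
[417. 148.] 827 0.0447 [[683.0, -296.0], [590.0, -251.0], [570.0, -300.0], [659.0, -342.0]] [103.  53.  99.  52.] [ 625.  -296.7] [ 624.8 -297. ]
   yaw deg 154.2 y-side -26.0 mid [ 627.6 -294.7] g [1.5 2.9] mid by sq end [ 650.3 -247.7]
[203. 154.] 784 0.0444 [[691.0, 308.0], [574.0, 290.0], [581.0, 234.0], [644.0, 244.0]] [119.  56.  64.  79.] [624.5 272.7] [624.3 272.9]
   yaw deg 8.6 y-side 25.0 mid [623.5 269.6] g [1.5 2.9] mid by sq end [627.7 268.8]
[420. 221.] 850 0.0446 [[500.0, -280.0], [384.0, -266.0], [380.0, -319.0], [449.0, -326.0]] [117.  53.  70.  69.] [ 431.4 -294.6] [ 430.7 -294.9]
   yaw deg -7.0 y-side 23.0 mid [ 429.6 -297.3] g [1.5 2.9] mid by sq end [ 429.9 -300.5]
[196. 237.] 908 0.0447 [[442.0, 244.0], [410.0, 339.0], [359.0, 324.0], [392.0, 227.0]] [100.  54. 103.  52.] [400.7 283.1] [400.3 283.9]
   yaw deg 109.1 y-side 26.0 mid [403.9 282.6] g [1.5 2.9] mid by sq end [403.4 283.4]
side
[277. 133.] 510 0.0453 [[662.0, -336.0], [679.0, -284.0], [590.0, -242.0], [569.0, -296.0]] [ 55.  98.  58. 101.] [ 624.5 -290.8] [ 630.1 -291.8]
   yaw deg 156.8 y-side 27.0 mid [ 627.  -288.7] g [1.5 2.9] mid by sq end [ 627.9 -290. ]
[351. 137.] 658 0.0454 [[507.0, -278.0], [384.0, -258.0], [379.0, -319.0], [446.0, -326.0]] [124.  61.  67.  77.] [ 433.4 -290.1] [ 433.2 -290.2]
   yaw deg -9.3 y-side 23.0 mid [ 431.5 -292.7] g [1.5 2.9] mid by sq end [ 429.1 -295. ]
[244. 337.] 1561 0.0456 [[580.0, 237.0], [649.0, 249.0], [691.0, 314.0], [574.0, 296.0]] [ 70.  78. 118.  59.] [625.4 277.1] [625.6 277.7]
   yaw deg 8.9 y-side 27.0 mid [624.4 274. ] g [1.5 2.9] mid by sq end [628.1 275.2]
[361. 351.] 1688 0.0456 [[392.0, 230.0], [444.0, 248.0], [407.0, 346.0], [356.0, 324.0]] [ 55. 105.  56. 101.] [400.5 287.7] [400.2 289.3]
   yaw deg 110.5 y-side -27.0 mid [403.7 287.3] g [1.5 2.9] mid by sq end [453.5 305.1]
```

```bash
cat > go.py <<'E'
import sys,numpy as np
from scipy.spatial.transform import Rotation as R
from plant import telemetry
def plan(x,y,z,yaw):
    o=telemetry.get_obs(); c=R.from_euler("xyz",o["tcp_rot"]); a=np.radians(yaw)
    ty=c.as_matrix()[:,1]; tx=c.as_matrix()[:,0]
    print("t",o["clock"],"pos",o["tcp_pos"].round(4),"tx",tx.round(3),"y az",np.degrees(np.arctan2(ty[1],ty[0])).round(1),"joints",o["joints"].round(2),"open",round(o["opening"],4),"F",o["ft_force"].round(1))
    print("dp",(np.array([x,y,z])-o["tcp_pos"]).round(4))
    for s in (1,-1):
        X=np.array([0,0,-1.]); Y=s*np.array([-np.sin(a),np.cos(a),0]); M=np.c_[X,Y,np.cross(X,Y)]
        print("twist",s,(R.from_matrix(M)*c.inv()).as_rotvec().round(3))
if __name__=="__main__": plan(*map(float,sys.argv[1:]))
E
python3 go.py .431 -.295 .16 -7.5
```

```text
t 0.1 pos [ 0.2575 -0.596   0.244 ] tx [-0.001  0.002 -1.   ] y az -66.6 joints [ 1.07  0.38  0.04  1.6  -0.02  1.16 -0.05] open 0.0855 F [-0.  -0.2 -0.3]
dp [ 0.1735  0.301  -0.084 ]
twist 1 [ 1.000e-03 -3.000e-03  2.603e+00]
twist -1 [-0.002 -0.    -0.539]
```

arm_command:
  motion:
    - {"gripper": -1,"dp": [0.03,0.05,0],"twist": [0,0,-0.1]}
    - {"gripper": -1,"dp": [0.06,0.1,0],"twist": [0,0,-0.2]}
    - {"gripper": -1,"dp": [0.09,0.15,-0.02],"twist": [0,0,-0.3]}
    - {"gripper": -1,"dp": [0.11,0.2,-0.04],"twist": [0,0,-0.4]}
    - {"gripper": -1,"dp": [0.14,0.25,-0.06],"twist": [0,0,-0.5]}
    - {"gripper": -1,"dp": [0.16,0.28,-0.08],"twist": [-0.002,0,-0.539]}
    - {"gripper": -1,"dp": [0.1735,0.301,-0.104],"twist": [-0.002,0,-0.539]}
    - {"gripper": -1,"dp": [0.1735,0.301,-0.124],"twist": [-0.002,0,-0.539]}
    - {"gripper": -1,"dp": [0.1735,0.301,-0.124],"twist": [-0.002,0,-0.539]}
  squeeze: 45

```text
clock: 1.0
tcp_pos: [0.4295, -0.2884, 0.1154]
tcp_rot: [-0.621, 1.559, 2.397]
ft_force: [-0.9, 0.3, -0.3]
opening: 0.0849
```

```bash
python3 go.py .431 -.295 .03 -7.5
python3 - <<'E'
from plant import cams
import cv2,numpy as np
d=cams.get_image("side"); cv2.imwrite("pics/s1.png",cv2.resize(d["pixels"][60:220,220:480,::-1],None,fx=3,fy=3,interpolation=2))
E
```

```text
t 1.0 pos [ 0.4295 -0.2884  0.1154] tx [-0.008  0.008 -1.   ] y az -97.1 joints [ 0.58  0.31 -0.08  2.01  0.03  0.84 -1.21] open 0.0849 F [-0.9  0.3 -0.3]
dp [ 0.0015 -0.0066 -0.0854]
twist 1 [ 0.013 -0.012  3.134]
twist -1 [-0.008 -0.008 -0.008]
```

View pics/s1.png

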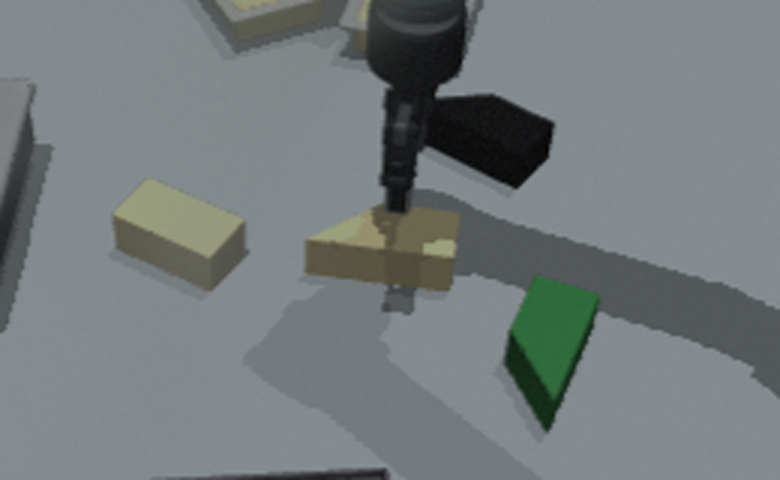

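The hand stands over block B with its fingers along the 58 mm width, near the crop's (400,230). I now correct the offset and descend.

arm_command:
  motion:
    - {"gripper": -1,"dp": [0.0015,-0.0066,0],"twist": [-0.008,-0.008,-0.008]}
    - {"gripper": -1,"dp": [0.0015,-0.0066,-0.02],"twist": [-0.008,-0.008,-0.008]}
    - {"gripper": -1,"dp": [0.0015,-0.0066,-0.05],"twist": [-0.008,-0.008,-0.008]}
    - {"gripper": -1,"dp": [0.0015,-0.0066,-0.075],"twist": [-0.008,-0.008,-0.008]}
    - {"gripper": -1,"dp": [0.0015,-0.0066,-0.0854],"twist": [-0.008,-0.008,-0.008]}
    - {"gripper": -1,"dp": [0.0015,-0.0066,-0.0854],"twist": [-0.008,-0.008,-0.008]}

```text
clock: 1.65
tcp_pos: [0.4299, -0.3001, 0.0317]
tcp_rot: [1.89, 1.567, -1.39]
ft_force: [-0.8, -1.0, 0.6]
opening: 0.0856
```

arm_command:
  motion:
    - {"gripper": 0,"dp": [0,0,0],"twist": [0,0,0]}
    - {"gripper": 1,"dp": [0,0,0],"twist": [0,0,0]}
    - {"gripper": 1,"dp": [0,0,0],"twist": [0,0,0]}
    - {"gripper": 1,"dp": [0,0,0],"twist": [0,0,0]}
    - {"gripper": 1,"dp": [0,0,0],"twist": [0,0,0]}
    - {"gripper": 1,"dp": [0,0,0],"twist": [0,0,0]}

```text
clock: 2.25
tcp_pos: [0.4313, -0.3013, 0.0337]
tcp_rot: [2.254, 1.564, -1.026]
ft_force: [-1.1, -0.4, 6.4]
opening: 0.0571
```

```bash
python3 go.py .431 -.295 .03 -7.5
```

```text
t 2.25 pos [ 0.4313 -0.3013  0.0337] tx [ 0.004 -0.006 -1.   ] y az -97.9 joints [ 0.58  0.45 -0.06  2.03  0.05  0.66 -1.22] open 0.0571 F [-1.1 -0.4  6.4]
dp [-0.0003  0.0063 -0.0037]
twist 1 [ 0.006 -0.01  -3.134]
twist -1 [0.006 0.004 0.007]
```

arm_command:
  motion:
    - {"gripper": 1,"dp": [0,0,0.02],"twist": [0.006,0.004,0]}
    - {"gripper": 1,"dp": [0,0,0.05],"twist": [0,0,0]}
    - {"gripper": 1,"dp": [0,0,0.08],"twist": [0,0,0.05]}
    - {"gripper": 1,"dp": [0.01,0.02,0.1],"twist": [0,0,0.15]}
    - {"gripper": 1,"dp": [0.03,0.04,0.1],"twist": [0,0,0.28]}
    - {"gripper": 1,"dp": [0.04,0.06,0.1],"twist": [0,0,0.41]}
    - {"gripper": 1,"dp": [0.05,0.08,0.1],"twist": [0,0,0.54]}
    - {"gripper": 1,"dp": [0.06,0.1,0.1],"twist": [0,0,0.67]}
    - {"gripper": 1,"dp": [0.07,0.12,0.1],"twist": [0,0,0.8]}
    - {"gripper": 1,"dp": [0.08,0.14,0.1],"twist": [0,0,0.93]}
    - {"gripper": 1,"dp": [0.09,0.16,0.1],"twist": [0,0,1.06]}
    - {"gripper": 1,"dp": [0.1,0.18,0.1],"twist": [0,0,1.19]}
    - {"gripper": 1,"dp": [0.11,0.2,0.1],"twist": [0,0,1.32]}
    - {"gripper": 1,"dp": [0.12,0.22,0.1],"twist": [0,0,1.45]}
    - {"gripper": 1,"dp": [0.13,0.24,0.1],"twist": [0,0,1.55]}
    - {"gripper": 1,"dp": [0.13,0.25,0.1],"twist": [0,0,1.6]}
    - {"gripper": 1,"dp": [0.13,0.25,0.1],"twist": [0,0,1.6]}

```text
clock: 3.95
tcp_pos: [0.5603, -0.049, 0.1332]
tcp_rot: [2.532, 1.564, 0.855]
ft_force: [0.2, 0.5, -4.2]
opening: 0.0573
```

```bash
python3 go.py .5945 .0113 .12 188.1
```

```text
t 3.95 pos [ 0.5603 -0.049   0.1332] tx [ 0.004  0.005 -1.   ] y az -6.1 joints [ 0.41  0.39 -0.46  1.89  0.21  0.91 -0.26] open 0.0573 F [ 0.2  0.5 -4.2]
dp [ 0.0342  0.0603 -0.0132]
twist 1 [-1.000e-03  7.000e-03 -1.324e+00]
twist -1 [-8.000e-03 -1.000e-03  1.818e+00]
```

arm_command:
  motion:
    - {"gripper": 1,"dp": [0.01,0.01,0],"twist": [0,0,0.12]}
    - {"gripper": 1,"dp": [0.01,0.02,0],"twist": [0,0,0.26]}
    - {"gripper": 1,"dp": [0.02,0.03,0],"twist": [0,0,0.4]}
    - {"gripper": 1,"dp": [0.02,0.04,0],"twist": [0,0,0.53]}
    - {"gripper": 1,"dp": [0.03,0.05,0],"twist": [0,0,0.66]}
    - {"gripper": 1,"dp": [0.0342,0.0603,0],"twist": [0,0,0.79]}
    - {"gripper": 1,"dp": [0.0342,0.0603,0],"twist": [0,0,0.92]}
    - {"gripper": 1,"dp": [0.0342,0.0603,-0.01],"twist": [0,0,1.05]}
    - {"gripper": 1,"dp": [0.0342,0.0603,-0.01],"twist": [0,0,1.18]}
    - {"gripper": 1,"dp": [0.0342,0.0603,-0.01],"twist": [0,0,1.31]}
    - {"gripper": 1,"dp": [0.0342,0.0603,-0.01],"twist": [0,0,1.44]}
    - {"gripper": 1,"dp": [0.0342,0.0603,-0.01],"twist": [0,0,1.57]}
    - {"gripper": 1,"dp": [0.0342,0.0603,-0.013],"twist": [0,0,1.7]}
    - {"gripper": 1,"dp": [0.0342,0.0603,-0.013],"twist": [-0.008,-0.001,1.818]}
    - {"gripper": 1,"dp": [0.0342,0.0603,-0.013],"twist": [-0.008,-0.001,1.818]}
    - {"gripper": 1,"dp": [0.0342,0.0603,-0.013],"twist": [-0.008,-0.001,1.818]}

```text
clock: 5.55
tcp_pos: [0.5939, 0.0093, 0.1196]
tcp_rot: [-2.291, 1.568, -2.154]
ft_force: [0.1, 0.2, -3.1]
opening: 0.0573
```

```bash
python3 go.py .5945 .0113 .12 188.1
python3 - <<'E'
from h import *
from plant import cams
ims=[]
for n in ("top","side"):
    d=cams.get_image(n); np.savez(n+"1.npz",**d)
    P=cloud(d); hsv=cv2.cvtColor(d["pixels"],cv2.COLOR_RGB2HSV)
    m0=(hsv[...,0]>18)&(hsv[...,0]<36)&(hsv[...,1]>20)&(P[...,2]>.07)&(P[...,2]<.2)&(abs(P[...,0]-.6)<.15)&(abs(P[...,1])<.15)
    print(n,m0.sum(),"z max",np.percentile(P[m0][:,2],[5,50,98]).round(4),"x",np.percentile(P[m0][:,0],[1,99]).round(3),"y",np.percentile(P[m0][:,1],[1,99]).round(3))
    ims.append(d["pixels"])
c=[ims[0][90:270,200:440],ims[1][140:320,190:430]]
cv2.imwrite("pics/c1.png",cv2.resize(np.vstack(c)[:,:,::-1],None,fx=1.65,fy=1.65,interpolation=2))
E
```

```text
t 5.55 pos [0.5939 0.0093 0.1196] tx [-0.001 -0.002 -1.   ] y az 97.8 joints [ 0.56  0.56 -0.82  1.8   0.49  0.99  1.25] open 0.0573 F [ 0.1  0.2 -3.1]
dp [0.0006 0.002  0.0004]
twist 1 [-2.000e-03 -3.000e-03 -3.136e+00]
twist -1 [ 0.002 -0.001  0.005]
top 4 z max [0.0955 0.1171 0.1615] x [0.571 0.585] y [0.032 0.053]
side 1303 z max [0.0926 0.1296 0.135 ] x [0.526 0.645] y [-0.027  0.047]
```

View pics/c1.png

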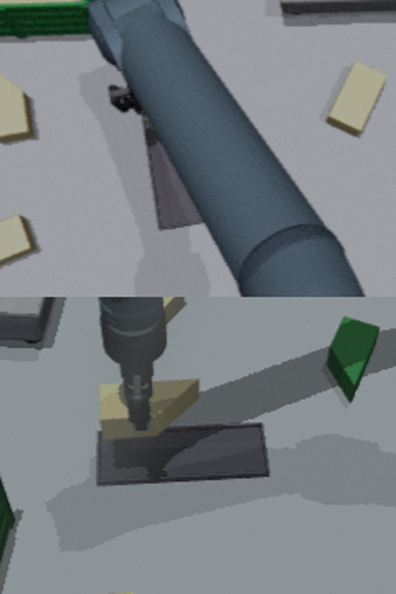

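Block B is held level over the tray. It is turned with the square end outward (image left, which is +x) and the slant inward, so I lower it.

arm_command:
  motion:
    - {"gripper": 1,"dp": [0.0006,0.002,0],"twist": [0.002,-0.001,0.005]}
    - {"gripper": 1,"dp": [0.0006,0.002,-0.02],"twist": [0.002,-0.001,0.005]}
    - {"gripper": 1,"dp": [0.0006,0.002,-0.045],"twist": [0.002,-0.001,0.005]}
    - {"gripper": 1,"dp": [0.0006,0.002,-0.065],"twist": [0.002,-0.001,0.005]}
    - {"gripper": 1,"dp": [0.0006,0.002,-0.075],"twist": [0.002,-0.001,0.005]}
    - {"gripper": 1,"dp": [0.0006,0.002,-0.08],"twist": [0.002,-0.001,0.005]}
    - {"gripper": 1,"dp": [0.0006,0.002,-0.082],"twist": [0.002,-0.001,0.005]}
    - {"gripper": 1,"dp": [0.0006,0.002,-0.082],"twist": [0.002,-0.001,0.005]}

```text
clock: 6.45
tcp_pos: [0.5956, 0.0125, 0.0386]
tcp_rot: [0.203, 1.569, 0.346]
ft_force: [-0.2, -0.0, -3.6]
opening: 0.0575
```

```bash
python3 go.py .5945 .0113 .0375 188.1
```

```text
t 6.45 pos [0.5956 0.0125 0.0386] tx [ 0.002  0.001 -1.   ] y az 98.2 joints [ 0.5   0.67 -0.74  1.83  0.59  0.87  1.18] open 0.0575 F [-0.2 -0.  -3.6]
dp [-0.0011 -0.0012 -0.0011]
twist 1 [-3.00e-03 -1.00e-03  3.14e+00]
twist -1 [-0.001  0.002 -0.002]
```

arm_command:
  motion:
    - {"gripper": 1,"dp": [-0.001,-0.001,-0.001],"twist": [0,0,0]}
    - {"gripper": 1,"dp": [-0.001,-0.001,-0.002],"twist": [0,0,0]}
    - {"gripper": 1,"dp": [-0.001,-0.001,-0.002],"twist": [0,0,0]}

```text
clock: 6.75
tcp_pos: [0.5956, 0.0114, 0.0379]
tcp_rot: [-0.06, 1.567, 0.083]
ft_force: [-1.2, -0.9, 1.5]
opening: 0.0571
```

arm_command:
  motion:
    - {"gripper": 0.3,"dp": [0,0,0],"twist": [0,0,0]}
    - {"gripper": -1,"dp": [0,0,0],"twist": [0,0,0]}
    - {"gripper": -1,"dp": [0,0,0],"twist": [0,0,0]}
    - {"gripper": -1,"dp": [0,0,0],"twist": [0,0,0]}
    - {"gripper": -1,"dp": [0,0,0],"twist": [0,0,0]}

```text
clock: 7.25
tcp_pos: [0.5958, 0.0115, 0.038]
tcp_rot: [-0.053, 1.567, 0.09]
ft_force: [1.0, 0.5, 0.6]
opening: 0.0857
```

```bash
python3 go.py .625 .273 .12 8.8
```

```text
t 7.25 pos [0.5958 0.0115 0.038 ] tx [ 0.004  0.    -1.   ] y az 98.2 joints [ 0.5   0.67 -0.74  1.83  0.59  0.86  1.18] open 0.0857 F [1.  0.5 0.6]
dp [0.0292 0.2615 0.082 ]
twist 1 [-0.     0.004  0.011]
twist -1 [ 7.000e-03  1.000e-03 -3.131e+00]
```

arm_command:
  motion:
    - {"gripper": -1,"dp": [0,0,0.02],"twist": [0,0,0]}
    - {"gripper": -1,"dp": [0,0,0.06],"twist": [0,0,0]}
    - {"gripper": -1,"dp": [0,0,0.1],"twist": [0,0,0]}
    - {"gripper": -1,"dp": [0.005,0.04,0.1],"twist": [0,0,0]}
    - {"gripper": -1,"dp": [0.01,0.08,0.1],"twist": [0,0,0]}
    - {"gripper": -1,"dp": [0.015,0.12,0.1],"twist": [0,0,0]}
    - {"gripper": -1,"dp": [0.02,0.16,0.1],"twist": [0,0,0]}
    - {"gripper": -1,"dp": [0.025,0.2,0.1],"twist": [0,0,0.01]}
    - {"gripper": -1,"dp": [0.0292,0.24,0.09],"twist": [0,0.004,0.011]}
    - {"gripper": -1,"dp": [0.0292,0.2615,0.08],"twist": [0,0.004,0.011]}
    - {"gripper": -1,"dp": [0.0292,0.2615,0.08],"twist": [0,0.004,0.011]}
    - {"gripper": -1,"dp": [0.0292,0.2615,0.08],"twist": [0,0.004,0.011]}

```text
clock: 8.45
tcp_pos: [0.6249, 0.2735, 0.119]
tcp_rot: [0.335, 1.57, 0.491]
ft_force: [0.4, -0.6, 0.6]
opening: 0.0851
```

```bash
python3 go.py .625 .273 .03 8.8
python3 - <<'E'
from h import *
from plant import cams
ims=[]
for n in ("top","side"):
    d=cams.get_image(n); np.savez(n+"2.npz",**d); ims.append(d["pixels"]); print(n)
    for o in slants(d): print(*o[:7])
c=[ims[0][90:270,160:440],ims[1][210:390,170:450]]
cv2.imwrite("pics/c2.png",cv2.resize(np.vstack(c)[:,:,::-1],None,fx=1.65,fy=1.65,interpolation=2))
E
```

```text
t 8.45 pos [0.6249 0.2735 0.119 ] tx [ 0.001  0.    -1.   ] y az 98.9 joints [ 0.09  0.72 -0.8   1.58  0.56  1.09  0.87] open 0.0851 F [ 0.4 -0.6  0.6]
dp [ 0.0001 -0.0005 -0.089 ]
twist 1 [-0.     0.001 -0.002]
twist -1 [-1.00e-03 -0.00e+00  3.14e+00]
top
[417. 148.] 834 0.0447 [[683.0, -296.0], [593.0, -251.0], [570.0, -300.0], [659.0, -342.0]] [101.  54.  99.  52.] [ 624.9 -296.7] [ 624.7 -296.6]
[302. 161.] 813 0.0486 [[643.0, 45.0], [572.0, 35.0], [530.0, -28.0], [650.0, -9.0]] [ 72.  75. 122.  54.] [597.1   7.9] [596.8   7.9]
[196. 237.] 918 0.0445 [[442.0, 244.0], [410.0, 339.0], [359.0, 324.0], [392.0, 227.0]] [100.  54. 103.  52.] [400.6 283.1] [400.7 283.5]
side
[277. 226.] 998 0.0496 [[526.0, -25.0], [630.0, -9.0], [641.0, 53.0], [571.0, 45.0]] [105.  63.  70.  84.] [591.8  13.2] [592.4  13.8]
[245. 338.] 1171 0.0455 [[579.0, 243.0], [626.0, 245.0], [696.0, 315.0], [571.0, 294.0]] [ 47.  99. 127.  51.] [625.5 278.3] [621.4 279.8]
[361. 351.] 1696 0.0456 [[394.0, 230.0], [444.0, 248.0], [409.0, 344.0], [356.0, 324.0]] [ 53. 102.  57. 101.] [400.5 287.5] [400.  289.3]
```

View pics/c2.png

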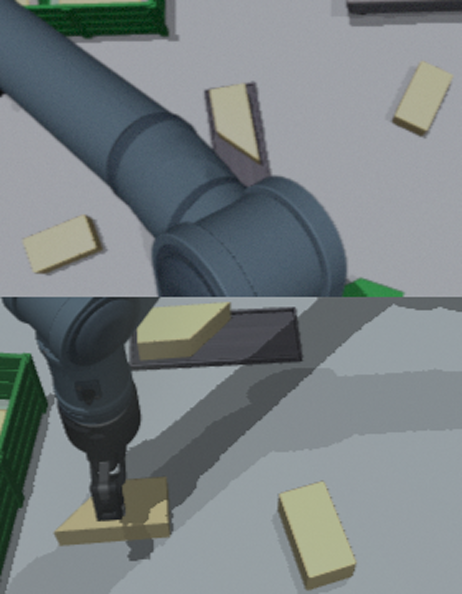

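Block B lies flat inside the rim with its top at about 0.049 m. The hand stands over the middle of block A (lower view, about (110,500)), so I descend and grip.

arm_command:
  motion:
    - {"gripper": -1,"dp": [0,0,-0.03],"twist": [0,0,0]}
    - {"gripper": -1,"dp": [0,0,-0.06],"twist": [0,0,0]}
    - {"gripper": -1,"dp": [0,0,-0.08],"twist": [0,0,0]}
    - {"gripper": -1,"dp": [0,0,-0.088],"twist": [0,0,0]}
    - {"gripper": -1,"dp": [0,0,-0.088],"twist": [0,0,0]}
    - {"gripper": 0,"dp": [0,0,-0.088],"twist": [0,0,0]}
    - {"gripper": 1,"dp": [0,0,-0.088],"twist": [0,0,0]}
    - {"gripper": 1,"dp": [0,0,-0.088],"twist": [0,0,0]}
    - {"gripper": 1,"dp": [0,0,-0.088],"twist": [0,0,0]}
    - {"gripper": 1,"dp": [0,0,-0.088],"twist": [0,0,0]}
    - {"gripper": 1,"dp": [0,0,-0.088],"twist": [0,0,0]}

```text
clock: 9.65
tcp_pos: [0.6275, 0.2722, 0.0331]
tcp_rot: [0.043, 1.566, 0.195]
ft_force: [-0.9, -0.4, 5.5]
opening: 0.0571
```

```bash
python3 go.py .4855 -.0043 .14 8.1
```

```text
t 9.65 pos [0.6275 0.2722 0.0331] tx [ 0.005  0.001 -1.   ] y az 98.7 joints [ 0.05  0.82 -0.74  1.61  0.64  0.97  0.82] open 0.0571 F [-0.9 -0.4  5.5]
dp [-0.142  -0.2765  0.1069]
twist 1 [-0.001  0.005 -0.01 ]
twist -1 [-7.000e-03 -1.000e-03  3.131e+00]
```

arm_command:
  motion:
    - {"gripper": 1,"dp": [0,0,0.02],"twist": [0,0,0]}
    - {"gripper": 1,"dp": [0,0,0.05],"twist": [0,0,0]}
    - {"gripper": 1,"dp": [0,0,0.08],"twist": [0,0,0]}
    - {"gripper": 1,"dp": [-0.01,-0.02,0.1],"twist": [0,0,0]}
    - {"gripper": 1,"dp": [-0.03,-0.055,0.105],"twist": [0,0,0]}
    - {"gripper": 1,"dp": [-0.05,-0.09,0.105],"twist": [0,0,0]}
    - {"gripper": 1,"dp": [-0.065,-0.125,0.105],"twist": [0,0,0]}
    - {"gripper": 1,"dp": [-0.08,-0.16,0.105],"twist": [0,0,0]}
    - {"gripper": 1,"dp": [-0.1,-0.195,0.105],"twist": [0,0,0]}
    - {"gripper": 1,"dp": [-0.12,-0.23,0.105],"twist": [0,0,0]}
    - {"gripper": 1,"dp": [-0.135,-0.26,0.105],"twist": [-0.001,0.005,-0.01]}
    - {"gripper": 1,"dp": [-0.141,-0.2765,0.105],"twist": [-0.001,0.005,-0.01]}
    - {"gripper": 1,"dp": [-0.141,-0.2765,0.105],"twist": [-0.001,0.005,-0.01]}
    - {"gripper": 1,"dp": [-0.141,-0.2765,0.105],"twist": [-0.001,0.005,-0.01]}

```text
clock: 11.05
tcp_pos: [0.4863, -0.0042, 0.1384]
tcp_rot: [-1.065, 1.571, -0.924]
ft_force: [0.1, 0.3, -2.5]
opening: 0.057
```

```bash
python3 go.py .4865 -.0043 .0375 8.1
python3 - <<'E'
from h import *
from plant import cams
d=cams.get_image("side"); cv2.imwrite("pics/s3.png",cv2.resize(d["pixels"][130:290,190:430,::-1],None,fx=3,fy=3,interpolation=2))
E
```

```text
t 11.05 pos [ 0.4863 -0.0042  0.1384] tx [ 0. -0. -1.] y az 98.1 joints [ 0.75  0.35 -0.93  2.04  0.35  0.92  1.34] open 0.057 F [ 0.1  0.3 -2.5]
dp [ 2.000e-04 -1.000e-04 -1.009e-01]
twist 1 [0. 0. 0.]
twist -1 [ 0.    -0.    -3.141]
```

View pics/s3.png

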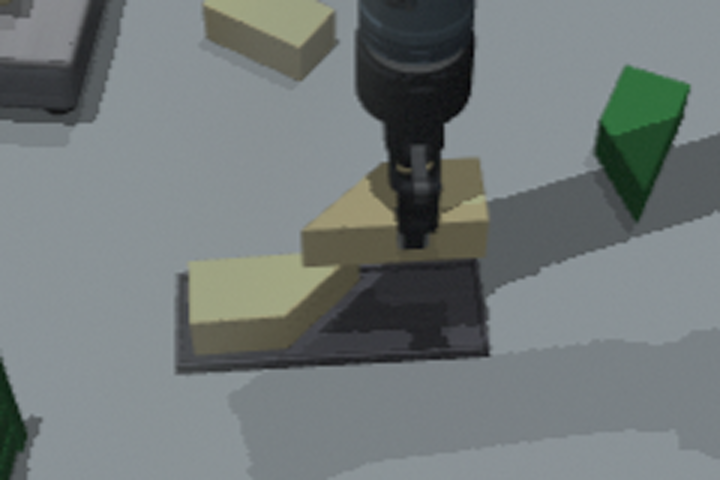

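Block A hangs level, with its slant facing B's slant, so I lower it.

arm_command:
  motion:
    - {"gripper": 1,"dp": [0,0,-0.03],"twist": [0,0,0]}
    - {"gripper": 1,"dp": [0,0,-0.055],"twist": [0,0,0]}
    - {"gripper": 1,"dp": [0,0,-0.075],"twist": [0,0,0]}
    - {"gripper": 1,"dp": [0,0,-0.088],"twist": [0,0,0]}
    - {"gripper": 1,"dp": [0,0,-0.096],"twist": [0,0,0]}
    - {"gripper": 1,"dp": [0,0,-0.1],"twist": [0,0,0]}
    - {"gripper": 1,"dp": [0,0,-0.102],"twist": [0,0,0]}
    - {"gripper": 1,"dp": [0,0,-0.102],"twist": [0,0,0]}

```text
clock: 11.9
tcp_pos: [0.4877, -0.0028, 0.0373]
tcp_rot: [0.084, 1.568, 0.227]
ft_force: [-0.0, -0.3, -3.0]
opening: 0.0572
```

arm_command:
  motion:
    - {"gripper": 1,"dp": [-0.001,-0.001,-0.001],"twist": [0,0,0]}
    - {"gripper": 1,"dp": [-0.001,-0.001,-0.002],"twist": [0,0,0]}
    - {"gripper": 1,"dp": [-0.001,-0.001,-0.002],"twist": [0,0,0]}

```text
clock: 12.2
tcp_pos: [0.4875, -0.0039, 0.037]
tcp_rot: [-0.326, 1.567, -0.183]
ft_force: [-2.7, 0.0, 8.6]
opening: 0.0571
```

arm_command:
  motion:
    - {"gripper": 0.3,"dp": [0,0,0],"twist": [0,0,0]}
    - {"gripper": -1,"dp": [0,0,0],"twist": [0,0,0]}
    - {"gripper": -1,"dp": [0,0,0],"twist": [0,0,0]}
    - {"gripper": -1,"dp": [0,0,0],"twist": [0,0,0]}
    - {"gripper": -1,"dp": [0,0,0.02],"twist": [0,0,0]}
    - {"gripper": -1,"dp": [0,0,0.06],"twist": [0,0,0]}
    - {"gripper": -1,"dp": [0,0,0.1],"twist": [0,0,0]}
    - {"gripper": -1,"dp": [0,0,0.14],"twist": [0,0,0]}
    - {"gripper": -1,"dp": [0,-0.04,0.16],"twist": [0,0,0]}
    - {"gripper": -1,"dp": [0,-0.08,0.16],"twist": [0,0,0]}
    - {"gripper": -1,"dp": [0,-0.12,0.16],"twist": [0,0,0]}
    - {"gripper": -1,"dp": [0,-0.16,0.16],"twist": [0,0,0]}
    - {"gripper": -1,"dp": [0,-0.2,0.16],"twist": [0,0,0]}
    - {"gripper": -1,"dp": [0,-0.24,0.16],"twist": [0,0,0]}
    - {"gripper": -1,"dp": [0,-0.28,0.16],"twist": [0,0,0]}
    - {"gripper": -1,"dp": [0,-0.28,0.16],"twist": [0,0,0]}
    - {"gripper": -1,"dp": [0,-0.28,0.16],"twist": [0,0,0]}

```text
clock: 13.9
tcp_pos: [0.487, -0.2852, 0.1965]
tcp_rot: [-0.055, 1.567, 0.085]
ft_force: [-0.7, 0.7, 0.6]
opening: 0.0857
```

Run:
```python
from h import *
from plant import cams,telemetry
ims=[]
for n in ("top","side"):
    d=cams.get_image(n); np.savez(n+"4.npz",**d); ims.append(d["pixels"]); P=cloud(d); print(n)
    for o in slants(d):
        m=cv2.pointPolygonTest
        print(*o[:7])
    hsv=cv2.cvtColor(d["pixels"],cv2.COLOR_RGB2HSV)
    t=(hsv[...,0]>18)&(hsv[...,0]<36)&(hsv[...,1]>20)&(P[...,2]>.042)&(abs(P[...,0]-.54)<.13)&(abs(P[...,1])<.07)
    for nm,s in (("A",P[...,0]<.52),("B",P[...,0]>.56)):
        Q=P[t&s]; 
        if len(Q)<50: continue
        k,*_=np.linalg.lstsq(np.c_[Q[:,:2]-Q[:,:2].mean(0),np.ones(len(Q))],Q[:,2],rcond=None); print(nm,len(Q),"plane z",k[2].round(4),"tilt deg",np.degrees(np.hypot(*k[:2])).round(2))
print(telemetry.get_obs()["clock"])
c=[ims[0][90:270,200:440],ims[1][140:320,190:430]]
cv2.imwrite("pics/c4.png",cv2.resize(np.vstack(c)[:,:,::-1],None,fx=1.65,fy=1.65,interpolation=2))
```

```text
top
[417. 148.] 828 0.0446 [[683.0, -296.0], [590.0, -251.0], [570.0, -300.0], [659.0, -342.0]] [103.  53.  99.  52.] [ 625.2 -296.7] [ 625.  -296.6]
[302. 161.] 810 0.0484 [[643.0, 45.0], [572.0, 35.0], [530.0, -28.0], [650.0, -9.0]] [ 72.  75. 122.  54.] [596.8   8. ] [596.9   8.1]
[306. 202.] 851 0.0486 [[553.0, 32.0], [434.0, 15.0], [443.0, -40.0], [508.0, -30.0]] [121.  55.  66.  77.] [486.8  -2.3] [486.7  -2.4]
[196. 237.] 921 0.0445 [[442.0, 244.0], [410.0, 339.0], [359.0, 324.0], [392.0, 227.0]] [100.  54. 103.  52.] [400.7 283. ] [400.5 283.4]
A 706 plane z 0.0487 tilt deg 0.16
B 698 plane z 0.0485 tilt deg 0.5
side
[277. 133.] 502 0.0452 [[660.0, -341.0], [677.0, -288.0], [590.0, -242.0], [569.0, -296.0]] [ 55.  98.  58. 101.] [ 624.5 -291.7] [ 631.5 -293.5]
[324. 226.] 1061 0.0493 [[442.0, -37.0], [510.0, -26.0], [557.0, 39.0], [433.0, 24.0]] [ 69.  80. 124.  62.] [488.2   4. ] [488.6   4.3]
[276. 226.] 1057 0.0493 [[526.0, -25.0], [650.0, -7.0], [641.0, 53.0], [574.0, 45.0]] [125.  61.  68.  85.] [594.7  13. ] [595.3  13. ]
[361. 351.] 1698 0.0457 [[392.0, 230.0], [444.0, 248.0], [409.0, 346.0], [356.0, 324.0]] [ 55. 104.  57. 101.] [400.5 287.5] [400.2 289.3]
A 813 plane z 0.0494 tilt deg 1.62
B 840 plane z 0.0494 tilt deg 1.05
14.0
```

View pics/c4.png

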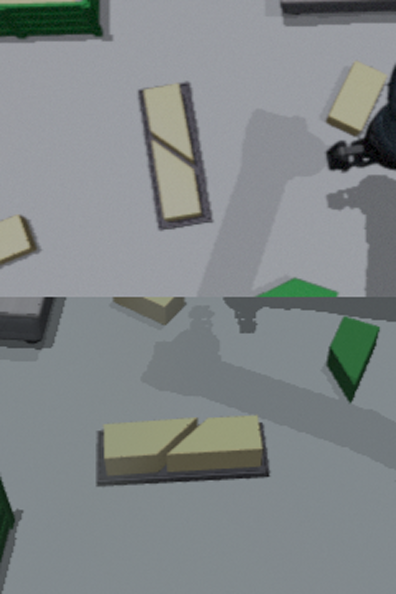

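Both blocks lie nested inside the rim with tops at about 0.049 m, and both squares are where they started. The side view's tilt fit read 1.6° and 1.1° against 0.2° and 0.5° from the top, so I check for bias on an untouched square before handing in.

Run:
```python
from h import *
from plant import bot,telemetry
def tilt(P,m):
    Q=P[cv2.erode(m.astype(np.uint8),np.ones((3,3)))>0]; k,*_=np.linalg.lstsq(np.c_[Q[:,:2]-Q[:,:2].mean(0),np.ones(len(Q))],Q[:,2],rcond=None); return np.degrees(k[:2]).round(2),k[2].round(4)
for n in("top","side"):
    d=dict(np.load(n+"4.npz")); P=cloud(d); hsv=cv2.cvtColor(d["pixels"],cv2.COLOR_RGB2HSV)
    for nm,cx,cy,h in (("A",.487,0,.049),("B",.596,.011,.049),("sq",.4,.285,.045)):
        m=(hsv[...,0]>18)&(hsv[...,0]<36)&(abs(P[...,2]-h)<.008)&(np.hypot(P[...,0]-cx,P[...,1]-cy)<.035); print(n,nm,tilt(P,m))
    m=(abs(P[...,2])<.01)&(np.hypot(P[...,0]-.54,P[...,1]-.15)<.05); print(n,"table",tilt(P,m))
```

```text
top A (array([-0.7 ,  0.37]), np.float64(0.0487))
top B (array([-0.71, -0.56]), np.float64(0.0486))
top sq (array([0.63, 0.04]), np.float64(0.0446))
top table (array([-0.35, -0.13]), np.float64(-0.0002))
side A (array([ 0.33, -0.45]), np.float64(0.0497))
side B (array([-0.09,  0.25]), np.float64(0.0498))
side sq (array([0.17, 0.14]), np.float64(0.0459))
side table (array([-0.05,  0.06]), np.float64(0.0009))
```

With edge pixels left out, both blocks are as level as the reference square, and their tops stand 4 mm above its top, which is the tray floor's height. I hand in.

```bash
python3 -c "
from plant import bot
print(bot.job_done())"
```

```text
the job is handed in; nothing more can be done
None
```

Both slant-cut blocks are packed in the tray, head to tail with their slanted ends facing each other, and the job was handed in at about 14 s of the 64 s. I turned the block from the robot's right by about 195° and set it in the far half. The block from the left went into the near half without turning.

**Last checks:**
- **Height:** both tops read 0.049–0.050 m, about 4 mm above an untouched square block, as the tray floor requires.
- **Position:** both mid points are within about 57 mm along and a few mm across of the tray's centre. The slanted faces are roughly 10 mm apart, and both blocks lie inside the rim.
- **Bystanders:** in the final pictures both square-ended blocks are where they started, to within about 1 mm. The gripper was open and well clear of everything.

**Disagreements:**
- **Tilt:** a first fit from the side camera read 1.1–1.6°. With edge pixels left out, both cameras gave under 1°, about the same as the untouched square block.
- **Camera offset:** the two cameras differ by about 5 mm in y, so I averaged them.

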